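# Open the large gas-filter housing

### The arm

A 6-joint arm with a two-finger parallel gripper is mounted at the origin on the work surface. World frame = base frame: x ahead of the robot, y to its left, z up, the work surface at z = 0. Lengths are in mm, angles in degrees, forces in N, time in s.
With the tool pointing down it reaches from about 325 to 850 mm from the base axis. Payload 15.5 kg.
Tool frame: the origin (TCP) lies where the fingers leave the gripper's body, on its centre line; the fingertips stand 78 mm ahead of it and the grasp point (between the pads) lies 60 mm ahead of it; x points along the fingers, z is the direction in which the jaws open and shut, and the axes are right-handed (so a half turn about x gives the same grasp; the last joint's range is limited). The gripper opens to 91 mm and grips with 3 to 60 N. Pads are 32 mm wide; open, the fingers measure 118 mm over their backs; the gripper's body (76 mm by 178 mm) begins 60 mm behind the grasp point.
Start: joints at [-69.872, 28.281, 77.091, -0, 74.628, -5.472], TCP at [270.053, -563.648, 292.215] pointing down, gripper open.
Joint ranges: [-166.48, 166.48], [-47.26, 123.95], [12.59, 153.08], [-70.14, 250.14], [6.76, 159.57], [-176.63, 176.63]. Speed limits (degrees/s): [108.29, 108.29, 147.25, 172.46, 172.46, 172.46].

### API

Orientations are given as [roll, pitch, yaw] about the fixed x, y, z axes, in that order (R = Rz(yaw) Ry(pitch) Rx(roll)).
In Python, from plant import env gives the robot as it stands. The module is installed in compiled form; this text tells all that it offers.
- The arm moves only by the tool send_rows, never from a script. Its argument "increments" is a list of rows, each a list of 7 numbers: the turn, a rotation vector about the tool's x, y, z in rad, then the shift along the tool's x, y, z in mm, then the finger opening in mm, from 0 to 91.2. A call has 1 to 12 rows; each row shifts and turns the commanded pose from where the row before left it, along the tool's axes as they then stand; what a row does not reach is not made up. A row lasts 1/10 s, in which the tool goes at most 50 mm and 8.59 degrees, less where a joint would pass 70% of its speed; a pose out of reach is approached as far as the arm can. A call with a gripper value outside its range is refused whole. The fingers move at their own pace and stop on an object; the grip force is fixed at half the most. Time passes only in rows, so rows that do not move let the fingers close. It gives the time, the measured TCP pose, the force and the opening at its end, in the units of the state.
- env.observe(): the state, without advancing time (a new reading comes with each control period).
- env.read_camera(name): name is "scene" or "side" or "wrist"; returns the picture (420x560x3 uint8, red, green, blue); there is no depth.
- env.calibration(name): a dict with "K" (3x3 intrinsics, pixels), "k1" (the pictures are not rectified: a ray, as slopes to the right and down, at radius r is drawn at 1 + k1 r^2 times it, then the intrinsics apply), "position" and "attitude" of the camera in the world. Camera axes: x right, y up, looking along -z (the intrinsics and any distortion apply to the point x, -y, -z); pixel columns grow to the right and rows downward; lengths in mm; the calibration is good to about 2 mm. A picture is of the moment at which its call begins: read the wrist's pose just before it. calibration takes no time and is no camera call; for the wrist camera it gives the pose at the moment of the call.
- env.sign_off(): hands the job in, once; it reports no verdict.
The state is a dict: "t": time; "joint_positions": joint angles; "dq": joint speeds; "joint_efforts": joint torques, N m; "ee_pos": TCP position; "eef_rot": TCP orientation; "force": force on the tool from outside, world axes, zero at the start; "moment": the same for the moment, N m; "opening": finger opening in mm.
Only numpy, scipy, OpenCV 4.12 (cv2) and the standard library are available. Lean on these libraries where they do the work, as an engineer would, in place of code of your own. Each camera call takes 0.05 s, during which the arm holds its last target. There are 200 camera calls.

### The job

The cartridge in the larger of the two gas-filter housings on the bench is due for a change. Push that housing's sprung cap down by its bar, twist it about a sixth of a turn counter-clockwise (seen from above) until it comes free, lift it off, and set it gently, standing upright on its foot, in the shallow steel tray. Leave the smaller filter's cap alone.

Things in the scene. Friction and masses are not known exactly. Their poses are not given: they have to be found in the camera images.
- filter_cap: Loose black cap, 61 mm tall, about 0.16 kg. Origin: centre of its foot's underside, 55 mm above the bench at first; z up. Upwards: plug 44 mm wide with two lugs at its foot (64 mm tip to tip along x); disc 72 mm wide, 23 to 33 mm; grip bar 60 (x) x 14 (y) x 28 mm, 33 to 61 mm. Locked, its x is the housing's x within 5 deg. Sprung: 5 N up at rest, 0.9 N more per mm.
- filter_housing: Larger housing, fixed: aluminium canister 84 mm wide, 70 mm high to its collar. Origin: underside centre, on the bench; z up, x through its two brass side fittings. A catch frees the cap when pressed over 5 mm (bottom at 8 mm); kept down, it turns 60 deg (52 to 66 pass, then a stop) counter-clockwise from above, +z. Let up, it pops 3 mm and lifts straight out, clear after 20 mm.
- small_cap: Cap of the smaller filter, to be left alone: same form and materials but smaller, disc 50 mm wide, bar 42 x 12 x 26 mm, bar top 94 mm above the bench, on a canister 62 mm wide and 50 mm high. Origin: centre of its foot's underside, 35 mm above the bench.
- tray: Shallow open steel tray, fixed: 165 mm (x) by 140 mm (y), 22 mm high, walls and floor 4 mm thick. Origin: centre of its underside, on the bench; z up.
Not all that is in view belongs to the job. Leave any blue or yellow look-alike of the filter_cap alone.

How it is judged (in metres and radians):
On the way, in this order (a step that is already met when the one before it is completed fails the run):
1. the larger filter's cap is pressed down at least 3.5 mm in its housing (z of filter_cap in the frame of filter_housing below 0.0513 m), for 0.05 s.
2. the cap is twisted at least 45 degrees in its housing (angle between the x axis of filter_cap and the x axis of filter_housing, either way round above 0.785 rad and z of filter_cap in the frame of filter_housing below 0.0628 m and horizontal distance between filter_cap and filter_housing below 0.006 m), for 0.05 s.
At the end, for the whole second after the job is handed in: The larger filter's cap stands upright on its foot (within about 8 degrees) on the tray's floor, inside the tray's walls, at rest (below 20 mm/s), let go (horizontal distance between filter_cap and tray below 0.065 m and z of filter_cap in the frame of tray between 0.001 and 0.009 m and angle between filter_cap's own z axis and vertical below 0.15 rad and linear speed of filter_cap below 0.02 m/s); the robot touches nothing.
It fails at once if the smaller filter's cap is pressed, turned or lifted (moves more than 4 mm) (distance of small_cap from where it was at the start of the episode above 0.004 m).
It fails at once if the cap is dropped or rammed into the tray (it comes down on the tray faster than 0.6 m/s) (linear speed of filter_cap above 0.6 m/s and horizontal distance between filter_cap and tray below 0.1 m and z of filter_cap in the frame of tray below 0.03 m).
It also fails if it takes over 45 s, if anything falls off the work surface, if the arm or the gripper's body presses on something with over 40 N, if the wrist force passes 120 N, or if a joint passes its speed limit or range.

## Working session

There is one attempt and no reset: what is moved stays moved. The work goes in short steps, Python scripts to look and compute and a tool call to move; the robot and the scene stay as the last step left them, time stands still between calls to the robot, and variables do not carry over. Pictures are saved under pics/ and viewed, about 8 in all and at most 12, crops included, and the job is handed in when it is done.

Besides the shell and the picture viewer there is one more tool, called after "Call:" as name([rows], argument=value, ...), one row to a line, values as JSON. send_rows: Moves the arm, as the interface text tells. Its arguments: {"type":"object","properties":{"increments":{"type":"array","items":{"type":"array","items":{"type":"number"}}}},"required":["increments"]}

```bash
mkdir -p pics; python3 - <<'E'
from plant import env
import cv2
for n in ["scene","side"]:
    c=env.calibration(n); print(n,c)
    cv2.imwrite(f"pics/{n}0.png",env.read_camera(n)[:,:,::-1])
print(env.observe())
E
```

```text
scene {'K': array([[470.7322308 ,   0.        , 283.84109659],
       [  0.        , 470.7322308 , 206.30524833],
       [  0.        ,   0.        ,   1.        ]]), 'k1': -0.023027179185097647, 'position': array([1167.80801682,   23.36198429,  721.15627324]), 'attitude': array([46.21338317, -1.24898976, 91.60414391])}
side {'K': array([[419.5272684 ,   0.        , 278.63215773],
       [  0.        , 419.5272684 , 215.70969587],
       [  0.        ,   0.        ,   1.        ]]), 'k1': -0.07898854982181129, 'position': array([373.59816194, 531.45769938, 590.9227977 ]), 'attitude': array([  46.26556078,    0.35465195, -167.95205946])}
{'t': 0.1, 'joint_positions': array([-6.98732218e+01,  2.83110364e+01,  7.71227217e+01, -1.95427341e-03,
        7.46271749e+01, -5.47053373e+00]), 'dq': array([-0.12471903, -0.07502205, -0.14017695, -0.11436043,  0.03172097,
        0.03369334]), 'joint_efforts': array([ 7.66831126e-04, -8.80243206e+01, -3.82542551e+01,  7.07298098e-02,
        4.83307277e-02, -6.94920823e-05]), 'ee_pos': array([ 269.94937488, -563.42445764,  291.70604239]), 'eef_rot': array([176.30025419,  89.93903788, 111.89808516]), 'force': array([0.23768513, 0.0537534 , 0.12559767]), 'moment': array([ 0.01728983, -0.0257048 ,  0.01552125]), 'opening': 91.04610369623873}
```

View pics/scene0.png

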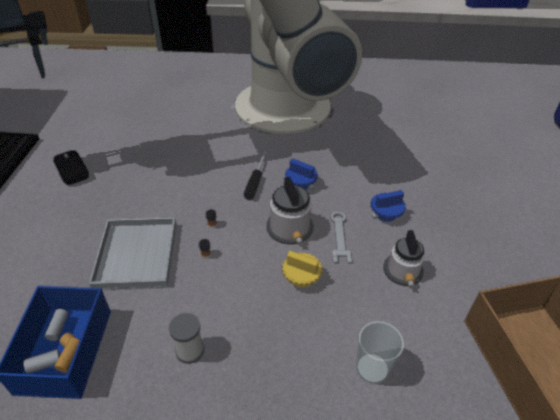

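View pics/side0.png

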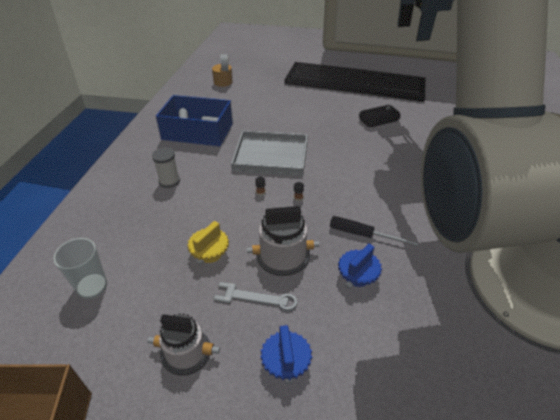

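The scene view shows the large housing at about (290,212), the small one at (406,258) and the tray at (135,252). The side view shows them at (283,240), (183,345) and (271,153). I'll enlarge those areas.

```bash
cat > h.py <<'E'
import numpy as np, cv2
from scipy.spatial.transform import Rotation as R
from plant import env
def ray(n,u,v,c=None):
    c=c or env.calibration(n)
    p=cv2.undistortPoints(np.array([[[u,v]]],float),c["K"],np.array([c["k1"],0,0,0,0]))[0,0]
    return np.array(c["position"]), R.from_euler("xyz",c["attitude"],degrees=True).as_matrix()@[p[0],-p[1],-1]
def atz(n,u,v,z,c=None):
    o,d=ray(n,u,v,c); return o+d*(z-o[2])/d[2]
def proj(n,P,c=None):
    c=c or env.calibration(n)
    q=R.from_euler("xyz",c["attitude"],degrees=True).as_matrix().T@(np.array(P,float)-c["position"])
    x,y=q[0]/-q[2],-q[1]/-q[2]; s=1+c["k1"]*(x*x+y*y)
    return c["K"][0,0]*x*s+c["K"][0,2], c["K"][1,1]*y*s+c["K"][1,2]
def tri(a,b):
    A=[];B=[]
    for n,u,v in (a,b):
        o,d=ray(n,u,v); d=d/np.linalg.norm(d); M=np.eye(3)-np.outer(d,d); A.append(M);B.append(M@o)
    return np.linalg.solve(sum(A),sum(B))
E
python3 - <<'E'
import cv2,numpy as np
s=cv2.imread("pics/scene0.png");d=cv2.imread("pics/side0.png")
def cr(i,x,y,w,h,k):return cv2.resize(i[y:y+h,x:x+w],None,fx=k,fy=k,interpolation=cv2.INTER_CUBIC)
a=cr(s,260,170,64,72,6);b=cr(d,240,200,80,72,5) 
c=np.zeros((600,800,3),np.uint8)
c[:432,:384]=a; c[:360,400:800]=b
t=cr(s,90,212,92,80,2);c[435:595,0:184]=t
t=cr(d,228,125,84,50,2);c[435:535,400:568]=t
c=np.clip(c.astype(float)*1.5,0,255).astype(np.uint8)
cv2.imwrite("pics/crop1.png",c)
E
```

```text
(no output)
```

View pics/crop1.png

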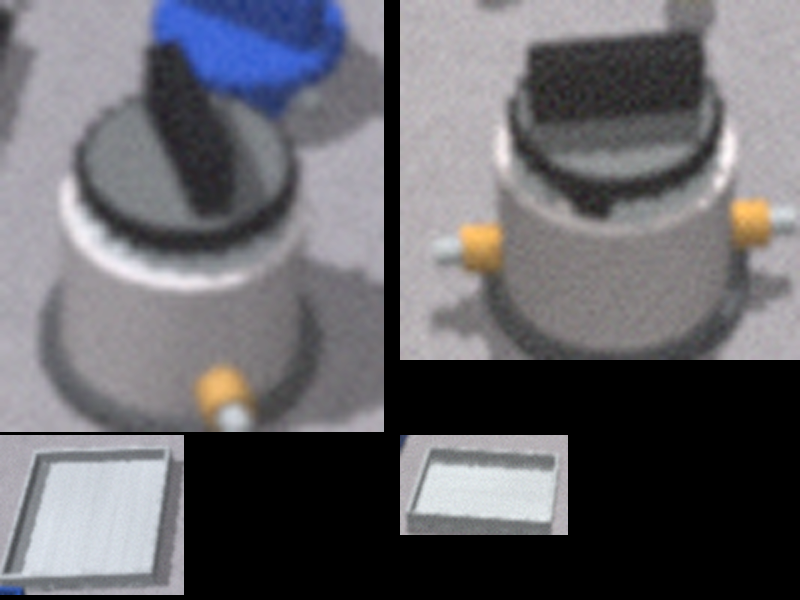

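```bash
python3 - <<'E'
from h import *
np.set_printoptions(precision=1,suppress=True)
print("disc scene",atz("scene",291.2,196.7,88))
print("disc side",atz("side",283.2,225,88))
print("tri",tri(("scene",291.2,196.7),("side",283.2,225)))
f=tri(("scene",297,234.2),("side",256.4,249.6));print("fit1",f)
g=atz("side",310.4,244.4,f[2]);print("fit2",g, (f+g)/2,np.degrees(np.arctan2(*(g-f)[1::-1])))
print("bartop axis side",[atz("side",240+x/5,200+y/5,116) for x,y in((127,42),(303,34))])
print("bartop far scene",atz("scene",260+165/6,170+42/6,116))
for z,pts in((22,[(90+x/2,212+y/2) for x,y in((35,17),(170,14),(155,147),(3,142))]),):
    P=np.array([atz("scene",u,v,z) for u,v in pts]);print(P,P.mean(0))
P=np.array([atz("side",228+x/2,125+y/2,22) for x,y in((30,15),(158,20),(152,88),(8,80))]);print(P,P.mean(0))
print("small", atz("scene",409,245,70))
c=env.calibration("wrist");print(c); o=env.observe();print(o["ee_pos"],o["eef_rot"])
print(R.from_euler("xyz",o["eef_rot"],degrees=True).as_matrix())
print("cam in tool",R.from_euler("xyz",o["eef_rot"],degrees=True).as_matrix().T@(c["position"]-o["ee_pos"]))
E
```

```text
disc scene [478.6  32.5  88. ]
disc side [474.   38.7  88. ]
tri [474.6  33.2  83.4]
fit1 [521.2  47.3  24.6]
fit2 [428.1  15.6  24.6] [474.6  31.4  24.6] -161.17432790444767
bartop axis side [array([505.4,  33.8, 116. ]), array([448.6,  18.1, 116. ])]
bartop far scene [451.7  23.8 116. ]
[[ 498.9 -344.4   22. ]
 [ 487.6 -206.5   22. ]
 [ 656.7 -187.3   22. ]
 [ 657.7 -326.3   22. ]] [ 575.2 -266.1   22. ]
[[ 650.5 -324.3   22. ]
 [ 492.8 -344.8   22. ]
 [ 477.3 -207.6   22. ]
 [ 638.6 -189.7   22. ]] [ 564.8 -266.6   22. ]
small [580.3 253.9  70. ]
{'K': array([[305.8,   0. , 282.6],
       [  0. , 305.8, 209.8],
       [  0. ,   0. ,   1. ]]), 'k1': -0.023301119706102703, 'position': array([ 339.1, -530.6,  384.2]), 'attitude': array([-15.6,   0.1, -64.4])}
[ 269.9 -563.4  291.7] [176.3  89.9 111.9]
[[-0.   0.9  0.4]
 [ 0.   0.4 -0.9]
 [-1.   0.  -0. ]]
cam in tool [-92.5  76.5   0.2]
```

```bash
cat >> h.py <<'E'
def go(P,yz):
    """tool-frame turn about x and shift (after the turn) to put TCP at P, tool down, tool z at heading yz"""
    o=env.observe(); M=R.from_euler("xyz",o["eef_rot"],degrees=True).as_matrix()
    y=np.radians(yz); z=np.array([np.cos(y),np.sin(y),0]); x=np.array([0,0,-1.]); T=np.c_[x,np.cross(z,x),z]
    print("t",round(o["t"],2),"turn",(R.from_matrix(M.T@T)).as_rotvec().round(4),"shift",(T.T@(np.array(P)-o["ee_pos"])).round(1),"pos",o["ee_pos"].round(1),"F",o["force"].round(1),"open",round(o["opening"],1))
E
python3 -c "
from h import *
go([475,32,292],-73)"
```

```text
t 0.1 turn [ 0.1501 -0.0011  0.    ] shift [-3.000e-01  3.702e+02 -5.095e+02] pos [ 269.9 -563.4  291.7] F [0.2 0.1 0.1] open 91.0
```

Call:
send_rows([
  [0.075, 0, 0, 0, 0, 0, 91],
  [0.075, 0, 0, 0, 0, 0, 91],
  [0, 0, 0, 0, 23, -32, 91],
  [0, 0, 0, 0, 23, -32, 91],
  [0, 0, 0, 0, 23, -32, 91],
  [0, 0, 0, 0, 23, -32, 91],
  [0, 0, 0, 0, 23, -32, 91],
  [0, 0, 0, 0, 23, -32, 91],
  [0, 0, 0, 0, 23, -32, 91],
  [0, 0, 0, 0, 23, -32, 91],
  [0, 0, 0, 0, 23, -32, 91],
  [0, 0, 0, 0, 23, -32, 91],
])

```text
t: 1.3
ee_pos: [396.5, -188.8, 292.2]
eef_rot: [-147.0, 90.0, 140.0]
force: [0.4, -1.0, -0.9]
opening: 91.0
```

Call:
send_rows([
  [0, 0, 0, 0, 23, -32, 91],
  [0, 0, 0, 0, 23, -32, 91],
  [0, 0, 0, 0, 23, -32, 91],
  [0, 0, 0, 0, 23, -32, 91],
  [0, 0, 0, 0, 23, -32, 91],
  [0, 0, 0, 0, 23, -30, 91],
  [0, 0, 0, 0, 0, 0, 91],
  [0, 0, 0, 0, 0, 0, 91],
])

```text
t: 2.1
ee_pos: [472.7, 32.3, 291.9]
eef_rot: [-99.2, 90.0, -172.1]
force: [-0.1, -0.1, 0.5]
opening: 91.0
```

```bash
python3 - <<'E'
from h import *
go([475,32,292],-73)
c=env.calibration("wrist");i=env.read_camera("wrist")[:,:,::-1]
import pickle;pickle.dump(c,open("c1.pkl","wb"))
cv2.imwrite("pics/w1.png",i)
print(proj("wrist",[475,32,116],c),proj("wrist",[475,32,88],c))
u,v=map(int,proj("wrist",[475,32,95],c)); print("crop origin",u-100,v-75)
cv2.imwrite("pics/w1c.png",cv2.resize(np.clip(i[max(v-75,0):v+75,u-100:u+100].astype(float)*1.5,0,255).astype(np.uint8),None,fx=4,fy=4,interpolation=cv2.INTER_CUBIC))
E
```

```text
t 2.1 turn [ 0.0021 -0.0001  0.0007] shift [-0.1  2.2  1. ] pos [472.7  32.3 291.9] F [-0.1 -0.1  0.5] open 91.0
(np.float64(283.4817163677513), np.float64(208.79281590437867)) (np.float64(283.4130700843527), np.float64(201.30228276921522))
crop origin 183 128
```

View pics/w1c.png

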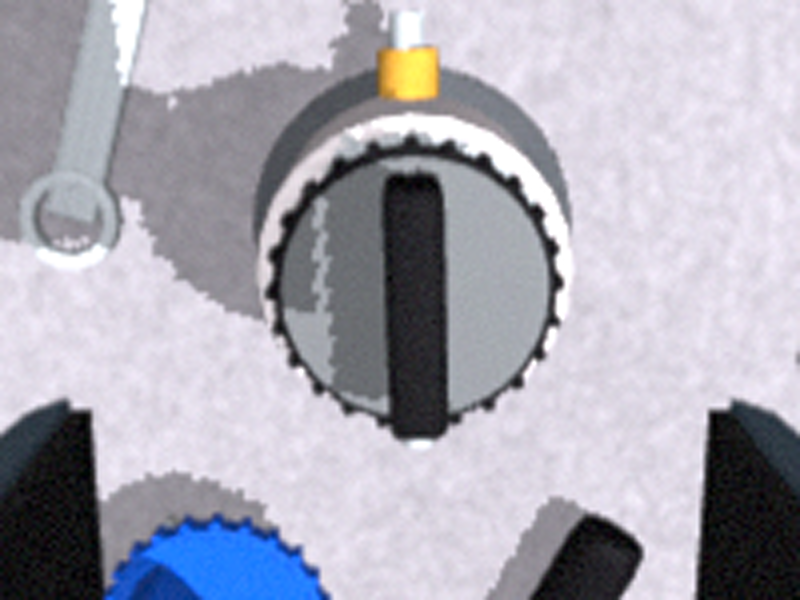

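```bash
python3 - <<'E'
from h import *
import pickle
np.set_printoptions(precision=1,suppress=True)
c=pickle.load(open("c1.pkl","rb"))
q=lambda x,y,z: atz("wrist",183+x/4,128+y/4,z,c)
print("disc",q(414,287,88))
print("disc L/R",q(275,287,88),q(553,287,88))
a,b=q(412.5,180,116),q(417,430,116);print("bar",a,b,(a+b)/2,np.degrees(np.arctan2(*(a-b)[1::-1])))
f=q(409,75,25);print("fit",f, np.degrees(np.arctan2(*(f-q(414,287,88))[1::-1])))
go([475,32,292],-73)
E
```

```text
disc [477.4  29.5  88. ]
disc L/R [467.2  62.7  88. ] [487.7  -3.6  88. ]
bar [507.   39.5 116. ] [451.3  21.  116. ] [479.2  30.2 116. ] 18.370305206831613
fit [522.6  44.4  25. ] 18.191037022249162
t 2.15 turn [ 0. -0.  0.] shift [-0.   2.6  0.3] pos [472.5  31.5 292. ] F [ 0.2 -0.7  0.2] open 90.8
```

Call:
send_rows([
  [-0.023, 0, 0, 0, 0, 0, 91],
  [0, 0, 0, 20, 4.7, 3.1, 91],
  [0, 0, 0, 30, 0, 0, 91],
  [0, 0, 0, 30, 0, 0, 91],
  [0, 0, 0, 22, 0, 0, 91],
  [0, 0, 0, 10, 0, 0, 91],
  [0, 0, 0, 5, 0, 0, 91],
  [0, 0, 0, 5, 0, 0, 60],
  [0, 0, 0, 0, 0, 0, 35],
  [0, 0, 0, 0, 0, 0, 35],
])

```text
t: 3.15
ee_pos: [478.6, 30.2, 170.8]
eef_rot: [69.4, 89.9, -2.3]
force: [0.8, 0.2, -0.1]
opening: 69.8
```

```bash
python3 - <<'E'
from h import *
go([478,30,170],-71.7)
i=env.read_camera("wrist")[:,:,::-1]
cv2.imwrite("pics/w2.png",cv2.resize(np.clip(i[160:420,120:440].astype(float)*1.5,0,255).astype(np.uint8),None,fx=2,fy=2,interpolation=cv2.INTER_CUBIC))
E
```

```text
t 3.15 turn [ 0.0004  0.0004 -0.0009] shift [ 0.8 -0.6 -0. ] pos [478.6  30.2 170.8] F [ 0.8  0.2 -0.1] open 69.8
```

View pics/w2.png

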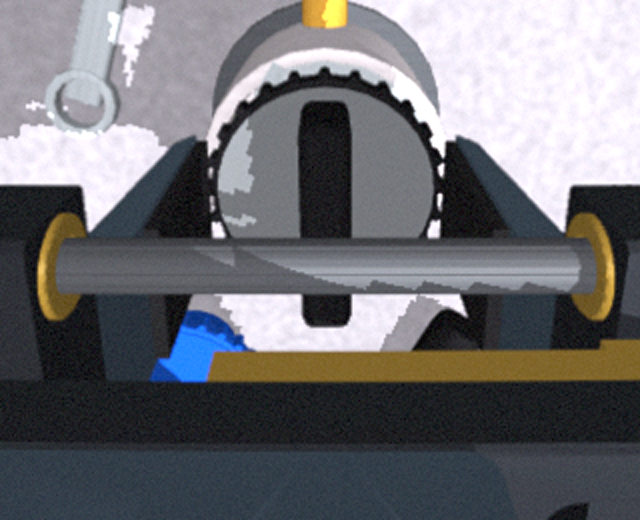

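The bar is centred between the fingers: bar at x≈325, finger edges at 205 and 445. I'll close now.

Call:
send_rows([
  [0, 0, 0, 1, 0, 0, 30],
  [0, 0, 0, 0, 0, 0, 30],
  [0, 0, 0, 0, 0, 0, 18],
  [0, 0, 0, 0, 0, 0, 16],
  [0, 0, 0, 0, 0, 0, 12],
  [0, 0, 0, 0, 0, 0, 5],
  [0, 0, 0, 0, 0, 0, 0],
  [0, 0, 0, 0, 0, 0, 0],
])

```text
t: 4.0
ee_pos: [478.3, 30.2, 169.2]
eef_rot: [23.7, 90.0, -48.0]
force: [-1.0, -1.0, -0.2]
opening: 13.6
```

Call:
send_rows([
  [0, 0, 0, 2, 0, 0, 0],
  [0, 0, 0, 2, 0, 0, 0],
  [0, 0, 0, 2, 0, 0, 0],
  [0, 0, 0, 1, 0, 0, 0],
  [0, 0, 0, 0, 0, 0, 0],
  [0, 0, 0, 0, 0, 0, 0],
])

```text
t: 4.6
ee_pos: [478.3, 30.2, 162.3]
eef_rot: [65.1, 90.0, -6.6]
force: [-1.6, -0.8, 9.0]
opening: 14.0
```

```bash
python3 -c "
from h import *
go([478,30,162],-71.7)"
```

```text
t 4.6 turn [ 0.0004  0.0001 -0.0002] shift [ 0.3 -0.3  0.1] pos [478.3  30.2 162.3] F [-1.6 -0.8  9. ] open 14.0
```

Call:
send_rows([
  [0, 0, 0, 0.8, 0, 0, 0],
  [0, 0, 0, 0.5, 0, 0, 0],
  [0, 0, 0, 0, 0, 0, 0],
  [0, 0, 0, 0, 0, 0, 0],
])

```text
t: 5.0
ee_pos: [478.3, 30.2, 161.2]
eef_rot: [62.2, 90.0, -9.4]
force: [-3.3, -0.4, 12.6]
opening: 13.9
```

Call:
send_rows([
  [-0.08, 0, 0, 0, 0, 0, 0],
  [-0.08, 0, 0, 0, 0, 0, 0],
  [-0.08, 0, 0, 0, 0, 0, 0],
  [0, 0, 0, 0, 0, 0, 0],
])

```text
t: 5.4
ee_pos: [478.6, 30.3, 161.2]
eef_rot: [62.4, 89.9, 4.6]
force: [-0.9, -0.1, 10.6]
opening: 13.7
```

```bash
python3 -c "
from h import *
go([478,30,162],-71.7);print(env.observe()['moment'])"
```

```text
t 5.4 turn [ 0.2436  0.0003 -0.0009] shift [-0.8 -0.6  0.1] pos [478.6  30.3 161.2] F [-0.9 -0.1 10.6] open 13.7
[0.1946624  0.22343758 0.12833208]
```

Call:
send_rows([
  [-0.08, 0, 0, 0, 0, 0, 0],
  [-0.08, 0, 0, 0, 0, 0, 0],
  [-0.08, 0, 0, 0, 0, 0, 0],
  [-0.08, 0, 0, 0, 0, 0, 0],
  [-0.08, 0, 0, 0, 0, 0, 0],
  [-0.08, 0, 0, 0, 0, 0, 0],
  [-0.08, 0, 0, 0, 0, 0, 0],
  [-0.08, 0, 0, 0, 0, 0, 0],
  [-0.08, 0, 0, 0, 0, 0, 0],
  [-0.08, 0, 0, 0, 0, 0, 0],
  [0, 0, 0, 0, 0, 0, 0],
  [0, 0, 0, 0, 0, 0, 0],
])

```text
t: 6.6
ee_pos: [478.6, 30.3, 161.2]
eef_rot: [15.8, 89.9, 3.7]
force: [-1.0, 0.1, 10.1]
opening: 13.8
```

```bash
python3 -c "
from h import *
go([478,30,162],-71.7);print(env.observe()['moment'])
i=env.read_camera('scene')[:,:,::-1]
cv2.imwrite('pics/s2.png',cv2.resize(np.clip(i[130:250,220:380].astype(float)*1.5,0,255).astype(np.uint8),None,fx=4,fy=4))"
```

```text
t 6.6 turn [ 1.0407e+00  8.0000e-04 -8.0000e-04] shift [-0.8 -0.7  0.1] pos [478.6  30.3 161.2] F [-1.   0.1 10.1] open 13.8
[0.18704759 0.16400307 0.15770712]
```

View pics/s2.png

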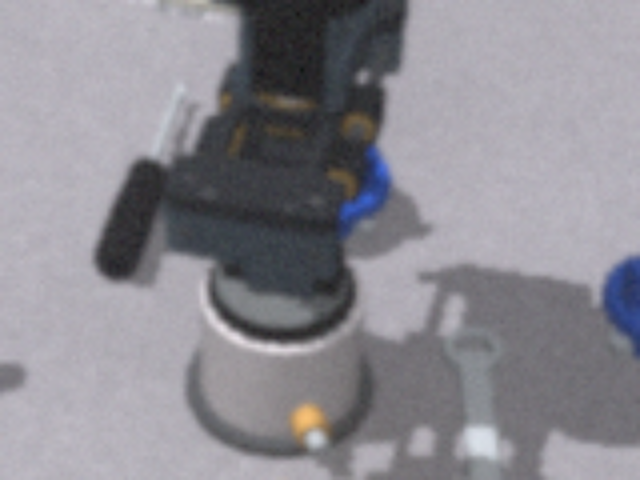

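The cap is pressed into its collar and the gripper has turned about 60° with it, with a low moment. I'll let it up slowly and lift.

Call:
send_rows([
  [0, 0, 0, -2, 0, 0, 0],
  [0, 0, 0, -3, 0, 0, 0],
  [0, 0, 0, -3, 0, 0, 0],
  [0, 0, 0, -3, 0, 0, 0],
  [0, 0, 0, -2, 0, 0, 0],
  [0, 0, 0, 0, 0, 0, 0],
])

```text
t: 7.25
ee_pos: [478.1, 30.2, 173.9]
eef_rot: [-168.6, 90.0, 179.3]
force: [-0.7, 0.5, -2.2]
opening: 13.7
```

The reading is −2.2 N, close to the cap's weight, so it's free. I'll lift it.

Call:
send_rows([
  [0, 0, 0, -6, 0, 0, 0],
  [0, 0, 0, -8, 0, 0, 0],
  [0, 0, 0, -15, 0, 0, 0],
  [0, 0, 0, -20, 0, 0, 0],
  [0, 0, 0, -20, 0, 0, 0],
  [0, 0, 0, -15, 0, 0, 0],
  [0, 0, 0, -6, 0, 0, 0],
  [0, 0, 0, 0, 0, 0, 0],
])

```text
t: 8.05
ee_pos: [478.5, 30.2, 264.7]
eef_rot: [8.2, 89.9, -3.9]
force: [-0.1, 1.3, -1.8]
opening: 13.7
```

```bash
python3 -c "
from h import *
go([570,-266,264],-12)
a=env.read_camera('scene')[110:310,70:370,::-1];b=env.read_camera('side')[100:300,160:420,::-1]
cv2.imwrite('pics/s3.png',np.clip(np.vstack([cv2.resize(a,(450,300)),cv2.resize(b,(390,300)).copy() if 0 else cv2.copyMakeBorder(cv2.resize(b,(390,300)),0,0,0,60,0)]).astype(float)*1.4,0,255).astype(np.uint8))"
```

```text
t 8.05 turn [-0.0015  0.0015 -0.0002] shift [   0.7 -270.7  151.1] pos [478.5  30.2 264.7] F [-0.1  1.3 -1.8] open 13.7
```

View pics/s3.png

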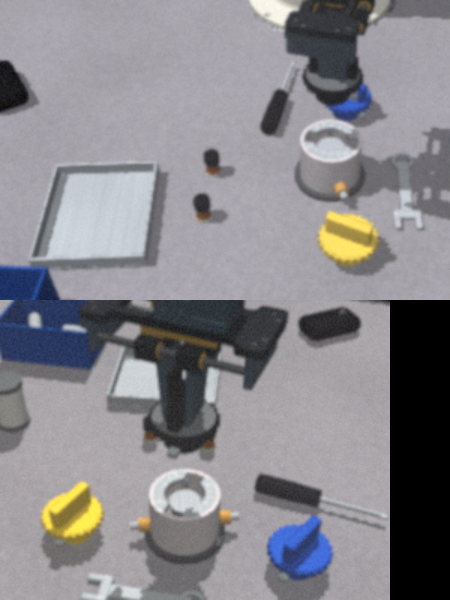

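Call:
send_rows([
  [0, 0, 0, 0, -13.5, 7.5, 0],
  [0, 0, 0, 0, -27, 15, 0],
  [0, 0, 0, 0, -27, 15, 0],
  [0, 0, 0, 0, -27, 15, 0],
  [0, 0, 0, 0, -27, 15, 0],
  [0, 0, 0, 0, -27, 15, 0],
  [0, 0, 0, 0, -27, 15, 0],
  [0, 0, 0, 0, -27, 15, 0],
  [0, 0, 0, 0, -27, 15, 0],
  [0, 0, 0, 0, -27, 15, 0],
  [0, 0, 0, 0, -13.5, 8, 0],
  [0, 0, 0, 0, 0, 0, 0],
])

```text
t: 9.35
ee_pos: [569.0, -266.8, 262.8]
eef_rot: [168.8, 89.9, 156.6]
force: [0.4, -0.2, -1.2]
opening: 13.7
```

Call:
send_rows([
  [0, 0, 0, 15, 0, 0, 0],
  [0, 0, 0, 30, 0, 0, 0],
  [0, 0, 0, 30, 0, 0, 0],
  [0, 0, 0, 25, 0, 0, 0],
  [0, 0, 0, 12, 0, 0, 0],
  [0, 0, 0, 0, 0, 0, 0],
])

```text
t: 9.95
ee_pos: [568.0, -264.1, 150.5]
eef_rot: [159.8, 89.8, 147.7]
force: [0.1, 0.0, -1.0]
opening: 14.0
```

```bash
python3 -c "
from h import *
go([570,-266,118.2],-12)
a=env.read_camera('scene')[190:310,70:230,::-1];b=env.read_camera('side')[100:220,200:340,::-1]
f=lambda i:cv2.resize(i,None,fx=2.5,fy=2.5,interpolation=cv2.INTER_CUBIC)
cv2.imwrite('pics/s4.png',np.clip(np.hstack([f(a),f(b)]).astype(float)*1.4,0,255).astype(np.uint8))"
```

```text
t 9.95 turn [-0.001  -0.0031 -0.0012] shift [32.3 -1.5  2.3] pos [ 568.  -264.1  150.5] F [ 0.1  0.  -1. ] open 14.0
```

View pics/s4.png

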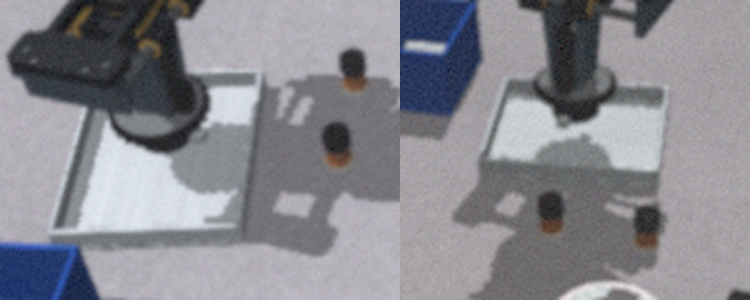

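Call:
send_rows([
  [0, 0, 0, 10, 0, 0, 0],
  [0, 0, 0, 10, 0, 0, 0],
  [0, 0, 0, 6, 0, 0, 0],
  [0, 0, 0, 2, 0, 0, 0],
  [0, 0, 0, 1.5, 0, 0, 0],
  [0, 0, 0, 0, 0, 0, 0],
  [0, 0, 0, 0, 0, 0, 0],
])

```text
t: 10.75
ee_pos: [569.0, -265.4, 122.6]
eef_rot: [-16.2, 90.0, -28.2]
force: [0.1, 0.0, -1.9]
opening: 14.0
```

Call:
send_rows([
  [0, 0, 0, 1, 0, 0, 0],
  [0, 0, 0, 1, 0, 0, 0],
  [0, 0, 0, 1, 0, 0, 0],
  [0, 0, 0, 0.7, 0, 0, 0],
  [0, 0, 0, 0, 0, 0, 0],
])

```text
t: 11.25
ee_pos: [568.8, -265.3, 118.6]
eef_rot: [162.3, 90.0, 150.2]
force: [-0.6, 1.0, -2.1]
opening: 13.9
```

Call:
send_rows([
  [0, 0, 0, 0.7, 0, 0, 0],
  [0, 0, 0, 0.7, 0, 0, 0],
  [0, 0, 0, 0, 0, 0, 0],
])

```text
t: 11.55
ee_pos: [568.9, -265.3, 118.2]
eef_rot: [-22.7, 90.0, -34.8]
force: [-4.0, 2.1, 13.3]
opening: 13.8
```

Call:
send_rows([
  [0, 0, 0, -0.6, 0, 0, 0],
  [0, 0, 0, 0, 0, 0, 0],
  [0, 0, 0, 0, 0, 0, 16],
  [0, 0, 0, 0, 0, 0, 20],
  [0, 0, 0, 0, 0, 0, 30],
  [0, 0, 0, 0, 0, 0, 40],
  [0, 0, 0, 0, 0, 0, 40],
  [0, 0, 0, 0, 0, 0, 40],
  [0, 0, 0, 0, 0, 0, 40],
])

```text
t: 12.45
ee_pos: [568.8, -265.3, 117.9]
eef_rot: [171.6, 90.0, 159.5]
force: [0.2, 0.9, 0.8]
opening: 40.0
```

Call:
send_rows([
  [0, 0, 0, -5, 0, 0, 40],
  [0, 0, 0, -10, 0, 0, 40],
  [0, 0, 0, -25, 0, 0, 40],
  [0, 0, 0, -30, 0, 0, 40],
  [0, 0, 0, -30, 0, 0, 40],
  [0, 0, 0, -30, 0, 0, 40],
  [0, 0, 0, -20, 0, 0, 40],
  [0, 0, 0, 0, 0, 0, 40],
  [0, 0, 0, 0, 0, 0, 40],
])

```text
t: 13.35
ee_pos: [568.8, -265.3, 268.7]
eef_rot: [-17.5, 89.9, -29.6]
force: [-0.3, -0.1, 0.2]
opening: 40.0
```

```bash
python3 -c "
from h import *
go([570,-266,118.2],-12)
a=env.read_camera('scene')[190:310,70:230,::-1];b=env.read_camera('side')[100:220,200:340,::-1];w=env.read_camera('wrist')[:,:,::-1]
f=lambda i:cv2.resize(i,None,fx=2.5,fy=2.5,interpolation=cv2.INTER_CUBIC)
t=np.hstack([f(a),f(b)]);w=cv2.copyMakeBorder(cv2.resize(w,(400,300)),0,0,0,350,0)
cv2.imwrite('pics/s5.png',np.clip(np.vstack([t,w]).astype(float)*1.4,0,255).astype(np.uint8))"
```

```text
t 13.35 turn [-0.0015  0.0011  0.0003] shift [150.5  -0.5   1.3] pos [ 568.8 -265.3  268.7] F [-0.3 -0.1  0.2] open 40.0
```

View pics/s5.png

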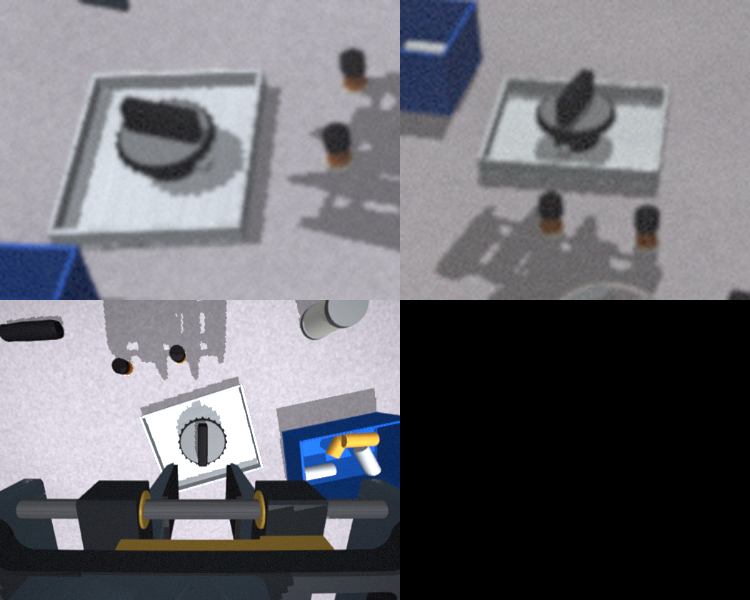

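The cap stands upright near the tray's centre (wrist view, cap at about (203,441) in a tray spanning x 142–260). The gripper is clear of it, so I'm handing in.

```bash
python3 -c "
from plant import env
env.sign_off()"
```

```text
the job is handed in; nothing more can be done
```

I moved the larger filter's cap into the tray and handed the job in at about 13.5 s of the 45 s; sign-off gives no verdict.

- **Release:** I gripped the bar and pressed the cap down about 8 mm; the push reading was 12.6 N. I then turned it about 60° counter-clockwise, with little resisting torque. It came free: the reading dropped to about −2 N, roughly the cap's weight.
- **Placing:** I lowered it in small steps until it touched the tray floor, with a brief 13 N reading and no drop. I then backed off slightly, opened the fingers and withdrew 150 mm.
- **Last checks:** All three cameras show the cap upright near the tray's centre. The fingers are clear, and the force reading is about 0.
- **Not checked:** I never moved near the smaller filter, but I did not look at its cap again afterwards. My two estimates of the tray's centre differed by about 10 mm; I aimed between them, well within the allowed distance.

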